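# Pulse the spice grinder: cup on its hub, lid twisted to the half-way mark and held

## Task

Get the spice grinder ready and pulse it: stand the steel grinding cup upright on the drive hub of the motor base and let go of it, then put the lid over the cup, its two lugs down through the gaps of the collar until its rim is fully home. Twist the lid clockwise (seen from above) to the half-way mark only, never on into the lock click, and finish still gripping it there against its return spring. Leave the tea box, jars, dropper bottle and spoon rest where they are.

Things in the scene. Friction and masses are not known exactly. Their poses are not given: they have to be found in the camera images.
- grinder_base: Motor base of the spice grinder, fixed: white round housing with a steel band, 120 mm across at the foot, 84 mm high. Origin: centre of its underside on the worktop; z up. An open collar at the top surrounds a flat steel deck 70 mm above the origin. Its x axis runs through the two gaps of the collar (+x and -x); the same after half a turn. Clockwise means seen from above.
- collar_top (a point): Centre of the collar's top face, on the base's axis, 84 mm above the worktop. Collar 108 mm outside, bore 85 mm, inward lip 5.5 mm thick over a channel. Lip gaps 36 degrees wide on the base's +x and -x (a dot at each): lugs enter only there. From each gap clockwise: bar at 35 degrees = half-way mark; two dots at 70 degrees = lock, its detents felt from 55 degrees on.
- hub_top (a point): Centre of the top of the black drive hub that stands in the middle of the deck, 84 mm above the worktop: 22 mm across at the top, tapering out within 7 mm to 30 mm across, 14 mm high. The grinding cup sits on it.
- half_mark: Frame of the half-way mark: on the base's axis, 84 mm above the worktop; its +x and -x point at the two raised black bars on the collar (each 51 mm from the axis, running down its outer face). The lid is at half-way when its own x axis is parallel to this x axis (either way round).
- switch_ring (a joint): Switch ring hidden in the collar, turned by the lid's lugs, radians clockwise; 0 = at rest. Its spring pushes back with 0.1 to 0.22 N m and turns the lid back when let go. The lid turns about 8 degrees freely before meeting the ring: the ring reads about 0.46 with the lid at the half-way mark, over 0.90 in the lock click.
- grinding_cup: Loose round cup of bare steel, open at the top, 60 mm across (63 mm over the rolled rim), 53 mm high, 0.16 kg, small blades inside; starts upright. Origin: centre of the foot's underside; z up. The foot is a hollow ring (43 mm outside, 34 mm inside, 8 mm deep) that goes over the hub; seated, the origin is 76 mm above the worktop. Grip the wall from outside, above collar height.
- grinder_lid: Loose twist lid of grey plastic: hollow round cover 80 mm across (74 mm inside), 66 mm high, 0.14 kg, standing on its open rim. Origin: centre of the rim's underside; z up. On top a bar handle along the lid's x axis, 58 mm long, 20 mm wide (y), from 66 to 93 mm above the origin: grip across it. Home in the collar the origin is 70 mm above the worktop. Same after half a turn.
- lid_lug (a point): Middle of the lid's +x lug (its twin is at -x), 46.5 mm from the lid's axis, 4.5 mm above the rim. Each lug is 22 degrees wide and 5 mm high, notched in the middle, below a pointer rib: the bar handle points at the lugs. They drop through the collar's gaps and pass under the lip when the lid is turned clockwise.
- tea_box: Carton tea box, 60 x 76 x 102 mm, bystander. Origin: centre of its underside.
- spice_jar_a: Glass spice jar, 45 mm across, 98 mm high, bystander. Origin: centre of its underside.
- spice_jar_b: Glass spice jar, 46 mm across, 97 mm high, bystander. Origin: centre of its underside.
- store_jar: Squat storage jar with a screw lid, 70 mm across, 97 mm high, bystander. Origin: centre of its underside.
- dropper_bottle: Small brown dropper bottle, 33 mm across, 102 mm high, bystander. Origin: centre of its underside.
- spoon_rest: Glazed spoon rest lying flat, 105 x 272 x 26 mm, bystander. Origin: centre of its underside.
Things that resemble listed ones, but are neither listed nor needed, are in the scene too. There is more than one size of the grinding_cup; the one meant has the size given above. What is shaped like the grinder_lid but turquoise is not meant.

How it is judged:
By the outcome, as a careful person would: the job done as asked, in the order asked, and still so for the second after the job is handed in, while the arm keeps its last pose, push and grip.
It also fails if it takes over 72 s, if anything falls off the work surface, if the arm or the gripper's body presses on something with over 40 N, if the wrist force passes 120 N, or if a joint passes its speed limit or range.

## Robot

A 6-joint arm with a two-finger parallel gripper is mounted at the origin on a cart in front of the work surface, level with it; the furniture and walls round the work are solid. World frame = base frame: x ahead of the robot, y to its left, z up, the work surface at z = 0. Lengths are in mm, angles in rad, forces in N, time in s.
With the tool pointing down it reaches from about 275 to 1000 mm from the base axis. Payload 8.4 kg.
Tool frame: the origin (TCP) lies on the centre line of the jaws, within the pads' length; the fingertips stand 25 mm ahead of it and the grasp point (between the pads) lies 6 mm ahead of it; z points along the fingers, y is the line along which they close (so a half turn about z gives the same grasp; the last joint's range is limited). The gripper opens to 85 mm and grips with 20 to 120 N. Pads are 22 mm wide; open, the fingers measure 114 mm over their backs; the gripper's body (76 mm by 85 mm) begins 54 mm behind the grasp point. The pads swing forward as they close: fully open they stand 13 mm farther back than shut.
Start: joints at [1.313, 0.353, 1.633, -0, 1.155, -0.002], TCP at [158.136, 604.666, 256.281] pointing down, gripper open.
Joint ranges: [-2.63, 2.63], [-0.92, 2.1], [0.06, 2.66], [-1.3, 4.44], [0, 2.69], [-3.02, 3.02]. Speed limits (rad/s): [2.22, 2.22, 2.79, 3.14, 3.14, 3.14].

## Interface

Orientations are given as [roll, pitch, yaw] about the fixed x, y, z axes, in that order (R = Rz(yaw) Ry(pitch) Rx(roll)).
In Python, from rig import r gives the robot as it stands.
- The arm moves only by the shell command python3 -m jog 'ROWS' [FORCE]. ROWS is JSON, a list of rows, each a list of 3 entries, a list of its own where there are three numbers: the turn, a rotation vector about the tool's x, y, z in rad, then the shift along the tool's x, y, z in m, then the opening, from -1 (shut) to 1 (fully open). In form: [[[rx, ry, rz], [x, y, z], gripper], ...]. A call has 1 to 12 rows; each row shifts and turns the commanded pose from where the row before left it, along the tool's axes as they then stand; what a row does not reach is not made up. A row lasts 1/10 s, in which the tool goes at most 50 mm and 8.59 degrees, less where a joint would pass 70% of its speed; a pose out of reach is approached as far as the arm can. A call with a gripper value outside its range is refused whole. The fingers move at their own pace and stop on an object; FORCE is the grip in N (left out, the last holds). Time passes only in rows, so rows that do not move let the fingers close. It gives the time, the measured TCP pose, the force, the opening and the grip force at its end, in the units of the state.
- r.sense(): the state, without advancing time (a new reading comes with each control period).
- r.grab_frame(name): name is "side" or "top" or "wrist"; returns the picture (480x640x3 uint8, red, green, blue); there is no depth.
- r.camera_params(name): a dict with "fx", "fy", "cx", "cy" (pixels), "rvec" (rotation vector, rad) and "tvec" (3), from world to camera coordinates, as OpenCV has them; the wrist camera has in their place "hand_eye" (4x4, takes a point from camera to tool coordinates, whose origin is the TCP and whose axes are the flange's). Camera axes: x right, y down, z forward; pixel columns grow to the right and rows downward; lengths in mm; the calibration is good to about 2 mm. The wrist camera is an equidistant fisheye: a pixel r from the principal point sees the ray r / f radians off the axis. A picture is of the moment at which its call begins: read the wrist's pose just before it. camera_params takes no time and is no camera call.
- r.sign_off(): hands the job in; it is judged then, once.
The state is a dict: "clock": time; "qpos": joint angles; "qvel": joint speeds; "joint_efforts": joint torques, N m; "eef_pos": TCP position; "tcp_rot": TCP orientation; "contact_force": force on the tool from outside, world axes, zero at the start; "wrist_torque": the same for the moment, N m; "opening": opening from 0.0 (shut) to 1.0 (fully open); "grasp_force": force on a finger pad.
Only numpy, scipy, OpenCV 4.12 (cv2) and the standard library are available. Lean on these libraries where they do the work, as an engineer would, in place of code of your own. Each camera call takes 0.05 s, during which the arm holds its last target. There are 200 camera calls.

## Working session

There is one attempt and no reset: what is moved stays moved. The work goes in short steps, Python scripts to look and compute and a shell command to move; the robot and the scene stay as the last step left them, time stands still between calls to the robot, and variables do not carry over. Pictures are saved under pics/ and viewed, at most 10 in all, crops included, and the job is handed in when it is done.

```bash
ls; mkdir -p pics; python3 - <<'E'
from rig import r
import cv2
for n in("side","top"):
    im=r.grab_frame(n); cv2.imwrite(f"pics/{n}0.png",im[:,:,::-1]); print(n,r.camera_params(n))
s=r.sense();print(s)
print(r.camera_params("wrist"))
E
```

```text
pics
side {'fx': 539.4037927410045, 'fy': 539.4037927410045, 'cx': 314.12155403551355, 'cy': 243.49921663856765, 'rvec': array([ 2.00727627, -0.29620899,  0.16081168]), 'tvec': array([-441.01523248,  231.38420117, 1137.11424233])}
top {'fx': 482.9215830513812, 'fy': 482.9215830513812, 'cx': 318.65932900087256, 'cy': 234.35100751347733, 'rvec': array([ 2.18128016, -2.03213869,  0.22476303]), 'tvec': array([ 171.01065677,  520.75553174, 1212.69163497])}
{'clock': 0.1, 'qpos': array([ 1.31257770e+00,  3.53546991e-01,  1.63408874e+00,  4.67159392e-06,
        1.15519847e+00, -2.39819943e-03]), 'qvel': array([-0.00062819, -0.0004941 , -0.00019129,  0.00102119, -0.00035754,
       -0.0014924 ]), 'joint_efforts': array([-3.04595578e-04, -6.06352329e+01, -3.42821074e+01, -1.13608587e-04,
        4.02061210e-03, -2.17007477e-05]), 'eef_pos': array([158.0421211 , 604.26313307, 255.64425926]), 'tcp_rot': array([-3.14035112e+00, -7.24904117e-06,  2.88577033e+00]), 'contact_force': array([0.89154573, 0.68256661, 0.07870298]), 'wrist_torque': array([ 0.00363383, -0.0192645 , -0.05273504]), 'grasp_force': 0.0, 'opening': 1.0036047621238917}
{'fx': 371.64829954431775, 'fy': 371.64829954431775, 'cx': 321.43517581374505, 'cy': 236.36315966858172, 'hand_eye': array([[-1.16787255e-03, -9.61337611e-01, -2.75369994e-01,
         6.90808907e+01],
       [ 9.99999305e-01, -1.16740739e-03, -1.65592140e-04,
        -4.04026413e-01],
       [-1.62279013e-04, -2.75369996e-01,  9.61338306e-01,
        -1.17568329e+02],
       [ 0.00000000e+00,  0.00000000e+00,  0.00000000e+00,
         1.00000000e+00]])}
```

View pics/side0.png

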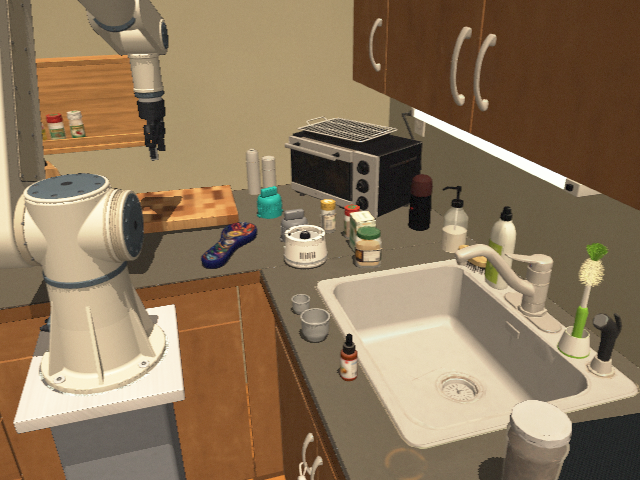

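View pics/top0.png

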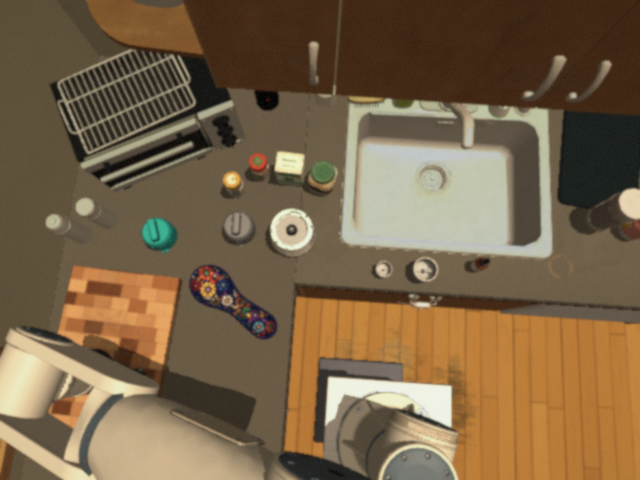

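The side and top views show the base at top pixel (292,231), grey lid (239,227), turquoise decoy (159,234), and two cups at (384,269) and (424,270). I'll compute positions and crop the top view.

```bash
cat > h.py <<'E'
import numpy as np, cv2
from rig import r
from scipy.spatial.transform import Rotation as R
def rays(n,px,pose=None):
    p=r.camera_params(n); px=np.atleast_2d(np.float64(px))
    d=np.c_[(px[:,0]-p["cx"])/p["fx"],(px[:,1]-p["cy"])/p["fy"]]
    if n!="wrist":
        M=R.from_rotvec(p["rvec"]).as_matrix()
        return -M.T@p["tvec"], np.c_[d,np.ones(len(d))]@M
    th=np.linalg.norm(d,axis=1,keepdims=True)
    v=np.c_[d/np.maximum(th,1e-9)*np.sin(th),np.cos(th)]
    pos,rot=pose; W=R.from_euler("xyz",rot).as_matrix(); H=p["hand_eye"]
    return W@H[:3,3]+pos, v@(W@H[:3,:3]).T
def onz(n,px,z,pose=None):
    o,v=rays(n,px,pose); return (o+v*((z-o[2])/v[:,2])[:,None])[:,:2]
def topx(n,P,pose=None):
    p=r.camera_params(n);P=np.atleast_2d(np.float64(P))
    if n!="wrist":
        c=P@R.from_rotvec(p["rvec"]).as_matrix().T+p["tvec"]
        return np.c_[p["fx"]*c[:,0]/c[:,2]+p["cx"],p["fy"]*c[:,1]/c[:,2]+p["cy"]]
    pos,rot=pose; W=R.from_euler("xyz",rot).as_matrix(); H=p["hand_eye"]
    c=((P-pos)@W-H[:3,3])@H[:3,:3]
    rr=np.linalg.norm(c[:,:2],axis=1,keepdims=True); th=np.arctan2(rr,c[:,2:])
    return c[:,:2]/np.maximum(rr,1e-9)*th*p["fx"]+[p["cx"],p["cy"]]
def shot(name):
    s=r.sense(); im=r.grab_frame("wrist"); cv2.imwrite(f"pics/{name}.png",im[:,:,::-1]); 
    np.save(f"pics/{name}.npy",np.r_[s["eef_pos"],s["tcp_rot"]]); return im,(s["eef_pos"],s["tcp_rot"])
def load(name):
    q=np.load(f"pics/{name}.npy"); return cv2.imread(f"pics/{name}.png")[:,:,::-1].copy(),(q[:3],q[3:])
E
python3 - <<'E'
from h import *
for n,px,z in(("base hub",(292,230),84),("lid",(239,226),80),("turq",(159,233),80),("cupS",(384,269),40),("cupL",(425,268),53),("dropper",(484,262),102),("jar c",(323,172),97),("tea",(290,160),102),("spoon",[(210,285),(262,325)],20)):
    print(n,onz("top",px,z).round())
for px in [((375,268),(393,269)),((411,268),(439,268))]: print(np.linalg.norm(np.diff(onz("top",px,50),axis=0)))
im=cv2.imread("pics/top0.png")[140:340,180:500]
cv2.imwrite("pics/c1.png",cv2.resize(im,(800,500),interpolation=cv2.INTER_CUBIC))
E
```

```text
base hub [[508. 276.]]
lid [[509. 414.]]
turq [[476. 617.]]
cupS [[430.  30.]]
cupL [[438. -74.]]
dropper [[ 456. -210.]]
jar c [[665. 207.]]
tea [[690. 296.]]
spoon [[358. 484.]
 [265. 337.]]
46.82342627648979
72.93660286532379
```

View pics/c1.png

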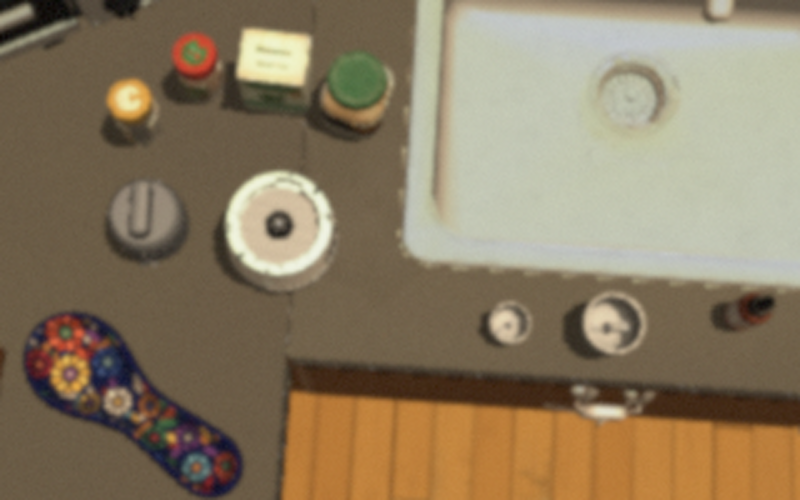

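The crop confirms the larger cup at right (615,323), the smaller at (508,323), the grey lid's bar roughly along the image vertical, and the base at (280,228). Now go above the lid and base for a wrist view.

```bash
python3 -m jog '[[[0,0,0],[-0.0404,-0.0163,-0.006],1],[[0,0,0],[-0.0404,-0.0163,-0.006],1],[[0,0,0],[-0.0404,-0.0163,-0.006],1],[[0,0,0],[-0.0404,-0.0163,-0.006],1],[[0,0,0],[-0.0404,-0.0163,-0.006],1],[[0,0,0],[-0.0404,-0.0163,-0.006],1],[[0,0,0],[-0.0404,-0.0163,-0.006],1],[[0,0,0],[-0.0404,-0.0163,-0.006],1],[[0,0,0],[-0.0404,-0.0163,-0.006],1],[[0,0,0],[-0.0404,-0.0163,-0.006],1],[[0,0,0],[0,0,0],1],[[0,0,0],[0,0,0],1]]'
python3 - <<'E'
from h import *
im,pose=shot("w1");print(pose)
E
```

```text
clock: 1.3
eef_pos: [508.1, 344.1, 315.8]
tcp_rot: [-3.141, -0.001, 2.884]
contact_force: [-0.1, -1.0, -0.3]
opening: 1.002
grasp_force: 0.0
(array([508.0548689 , 344.08949385, 315.84674162]), array([-3.14127440e+00, -7.90346971e-04,  2.88365566e+00]))
```

View pics/w1.png

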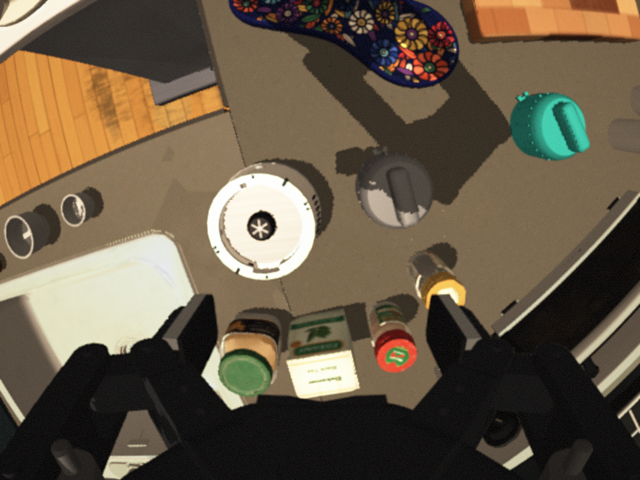

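Wrist view: base centre about (262,227) with collar marks, grey lid at (395,188) with bar from (400,170) to (405,220), decoy lid at (550,125), jars clear. I'll rectify onto the collar-top plane and the lid-handle plane to read the angles.

```bash
python3 - <<'E'
from h import *
im,pose=load("w1")
def rect(c,z,half,N):
    u=np.linspace(-half,half,N); X,Y=np.meshgrid(u,u)   # col=+x... image right = world x, up = world y
    P=np.c_[(c[0]+X).ravel(),(c[1]-Y).ravel(),np.full(N*N,z)]
    q=topx("wrist",P,pose).astype(np.float32).reshape(N,N,2)
    return cv2.remap(im,q,None,cv2.INTER_CUBIC)[:,:,::-1]
cb=onz("wrist",(262,227),84,pose)[0]; cl=onz("wrist",(403,195),93,pose)[0]; print(cb,cl)
a=rect(cb.round(),84,70,400); b=rect(cl.round(),93,70,400)
cv2.imwrite("pics/rect1.png",np.hstack([a,b]))
E
```

```text
[513.583908   281.88033515] [515.74849519 421.00863574]
```

View pics/rect1.png

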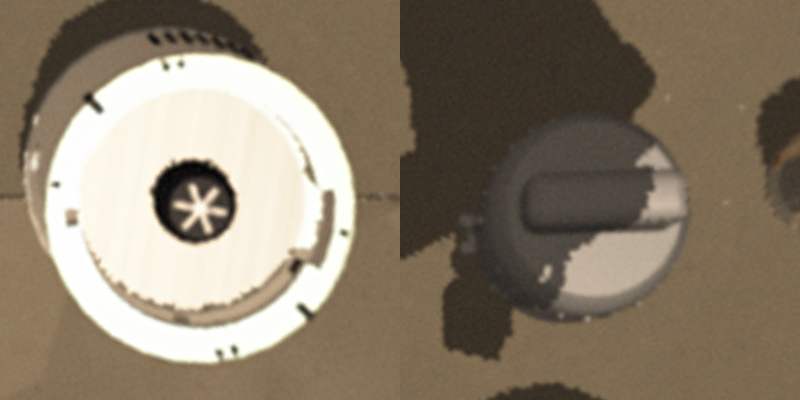

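Rectified view (2.857 px/mm): collar centre at (200,208), gap dots (56,184)/(345,233), half bars (93,102)/(306,312), lock dots (174,64)/(227,352). So the base is at about (514.3, 279.1), gap axis yaw −9.6°, half-mark yaw −44.6°. The lid's bar lies along yaw ≈0–1°, centred near (518,420). Now to the cup.

```bash
python3 -m jog '[[[0,0,0],[-0.0049,-0.0464,0.0073],1],[[0,0,0],[-0.0049,-0.0464,0.0073],1],[[0,0,0],[-0.0049,-0.0464,0.0073],1],[[0,0,0],[-0.0049,-0.0464,0.0073],1],[[0,0,0],[-0.0049,-0.0464,0.0073],1],[[0,0,0],[-0.0049,-0.0464,0.0073],1],[[0,0,0],[-0.0049,-0.0464,0.0073],1],[[0,0,0],[-0.0049,-0.0464,0.0073],1],[[0,0,0],[-0.0049,-0.0464,0.0073],1],[[0,0,0],[0,0,0],1]]'
python3 -m jog '[[[0,0,0.146],[0,0,0],1],[[0,0,0.146],[0,0,0],1],[[0,0,0.146],[0,0,0],1],[[0,0,0.146],[0,0,0],1],[[0,0,0.146],[0,0,0],1],[[0,0,0.146],[0,0,0],1],[[0,0,0.146],[0,0,0],1],[[0,0,0.146],[0,0,0],1],[[0,0,0.146],[0,0,0],1],[[0,0,0],[0,0,0],1],[[0,0,0],[0,0,0],1]]'
python3 - <<'E'
from h import *
im,pose=shot("w2");print(pose)
E
```

```text
clock: 2.35
eef_pos: [442.9, -73.3, 249.6]
tcp_rot: [-3.14, -0.002, 2.883]
contact_force: [0.4, 0.5, 0.1]
opening: 0.996
grasp_force: 0.0
clock: 3.45
eef_pos: [444.6, -69.3, 250.5]
tcp_rot: [-3.141, -0.0, 1.578]
contact_force: [0.6, 0.8, -1.3]
opening: 1.002
grasp_force: 0.0
(array([444.62018289, -69.28237939, 250.50263317]), array([-3.14136103e+00, -2.44956248e-04,  1.57771014e+00]))
```

View pics/w2.png

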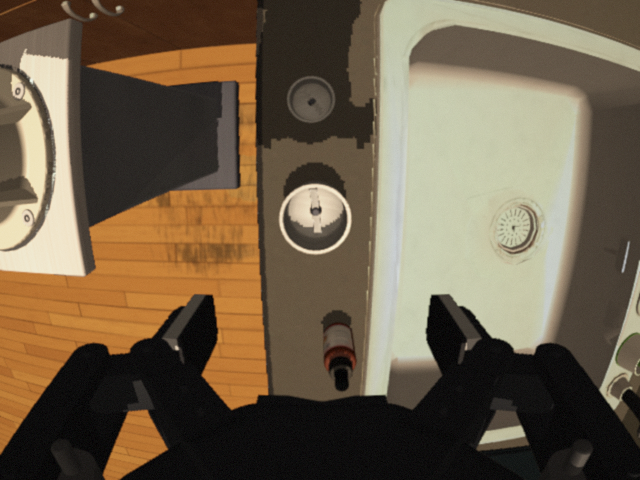

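Wrist view: target cup's rim spans (278..353, 183..256); small cup at (311,100), dropper at (340,350). Converting the rim at z=53.

```bash
python3 - <<'E'
from h import *
im,pose=load("w2")
P=onz("wrist",[(278,219),(353,219),(315,182.5),(315,256.5)],53,pose);print(P, P[1]-P[0],P[3]-P[2])
hsv=cv2.cvtColor(im,cv2.COLOR_RGB2HSV)
m=((hsv[:,:,2]>165)&(hsv[:,:,1]<60)).astype(np.uint8); m[:175]=0;m[265:]=0;m[:,:268]=0;m[:,362:]=0
c=max(cv2.findContours(m,0,cv2.CHAIN_APPROX_NONE)[0],key=cv2.contourArea)
q=onz("wrist",cv2.convexHull(c)[:,0],53,pose); print(len(c),cv2.minEnclosingCircle(q.astype(np.float32)),q.min(0),q.max(0))
E
```

```text
[[ 407.22645058  -74.5449215 ]
 [ 472.7654917   -74.20727508]
 [ 439.54581968  -42.40231636]
 [ 439.6446107  -108.93082015]] [65.53904112  0.33764641] [  0.09879102 -66.52850379]
198 ((439.4851379394531, -74.55235290527344), 31.384296417236328) [ 408.87022875 -105.64297143] [470.29417769 -43.68211675]
```

```bash
python3 -m jog '[[[0,0,0.007],[-0.0053,-0.0051,0.03],1],[[0,0,0],[0,0,0.04],1],[[0,0,0],[0,0,0.04],1],[[0,0,0],[0,0,0.03],1],[[0,0,0],[0,0,0],1],[[0,0,0],[0,0,0],1]]'
python3 - <<'E'
from h import *
im,pose=shot("w3");print(pose)
hsv=cv2.cvtColor(im,cv2.COLOR_RGB2HSV)
pc=topx("wrist",[439.5,-74.6,53],pose)[0];print(pc)
E
```

```text
clock: 4.1
eef_pos: [439.7, -75.5, 110.9]
tcp_rot: [-3.14, -0.0, 1.567]
contact_force: [-0.1, 0.1, 0.6]
opening: 0.998
grasp_force: 0.0
(array([439.66513256, -75.49911954, 110.85962242]), array([-3.14048241e+00, -2.54882026e-04,  1.56659699e+00]))
[320.16446318 270.85227301]
```

View pics/w3.png

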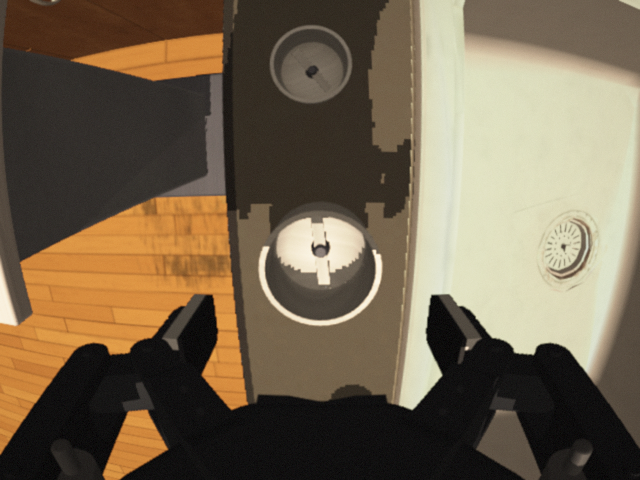

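The cup rim spans (258..382, ~207..326), centred at about (320,267) and agreeing with the prediction (320,271). Descend and grip.

```bash
python3 -m jog '[[[0,0,0],[0.001,0,0.03],1],[[0,0,0],[0,0,0.03],1],[[0,0,0],[0,0,0.013],1],[[0,0,0],[0,0,0],1],[[0,0,0],[0,0,0],0.4],[[0,0,0],[0,0,0],0.2],[[0,0,0],[0,0,0],-1],[[0,0,0],[0,0,0],-1],[[0,0,0],[0,0,0],-1],[[0,0,0],[0,0,0],-1],[[0,0,0],[0,0,0],-1]]' 40
python3 -m jog '[[[0,0,0],[0,0,0],-1],[[0,0,0],[0,0,-0.01],-1],[[0,0,0],[0,0,-0.03],-1],[[0,0,0],[0,0,-0.04],-1],[[0,0,0],[0,0,-0.04],-1],[[0,0,0],[0,0,-0.03],-1],[[0,0,0],[0,0,0],-1]]'
```

```text
clock: 5.25
eef_pos: [440.9, -74.9, 39.4]
tcp_rot: [3.139, 0.001, 1.565]
contact_force: [-1.5, 0.7, 10.1]
opening: 0.677
grasp_force: 40.6
clock: 5.95
eef_pos: [442.2, -75.2, 192.7]
tcp_rot: [3.133, 0.001, 1.565]
contact_force: [-0.0, 0.3, -1.5]
opening: 0.676
grasp_force: 43.7
```

```bash
python3 -m jog '[[[0,0,0],[0.0443,0.0088,0],-1],[[0,0,0],[0.0443,0.0088,0],-1],[[0,0,0],[0.0443,0.0088,0],-1],[[0,0,0],[0.0443,0.0088,0],-1],[[0,0,0],[0.0443,0.0088,0],-1],[[0,0,0],[0.0443,0.0088,0],-1],[[0,0,0],[0.0443,0.0088,0],-1],[[0,0,0],[0.0443,0.0088,0],-1],[[0,0,0],[0,0,0],-1],[[0,0,0],[0,0,0],-1],[[0,0,0],[0,0,0],-1]]'
python3 - <<'E'
from h import *
im,pose=shot("w4");print(pose)
im=r.grab_frame("side"); cv2.imwrite("pics/s4.png",im[:,:,::-1])
q=topx("side",[514,279,150])[0];x,y=q.astype(int);print(q)
a=cv2.resize(im[max(y-80,0):y+80,x-60:x+60],(450,600),interpolation=cv2.INTER_CUBIC)
w=load("w4")[0]
b=cv2.resize(w[120:480,110:530],(350,300)); b=np.vstack([b,np.zeros((300,350,3),np.uint8)])
cv2.imwrite("pics/v4.png",np.hstack([a,b])[:,:,::-1])
E
```

```text
clock: 7.05
eef_pos: [511.4, 278.3, 187.2]
tcp_rot: [-3.14, 0.001, 1.565]
contact_force: [0.0, -0.6, -0.6]
opening: 0.677
grasp_force: 43.5
(array([511.42484337, 278.31270958, 187.18919772]), array([-3.14038843e+00,  9.43983826e-04,  1.56474757e+00]))
[303.72475702 209.60391395]
```

View pics/v4.png

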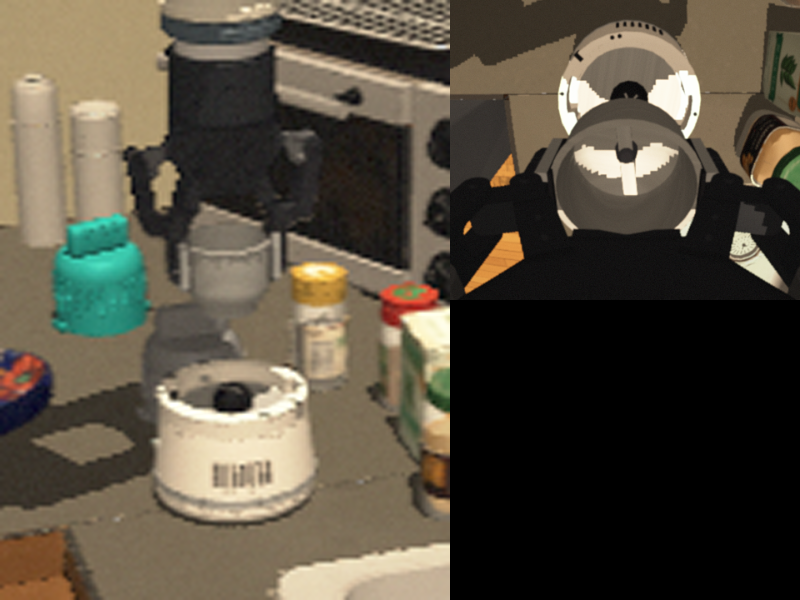

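The right panel and side crop show the cup held upright and level, fingertips about 15 mm above its foot; base collar centred beneath and the hub clear. Centre and lower.

```bash
python3 -m jog '[[[0,0,0],[0.0008,0.003,0.01],-1],[[0,0,0],[0,0,0.02],-1],[[0,0,0],[0,0,0.02],-1],[[0,0,0],[0,0,0],-1],[[0,0,0],[0,0,0],-1],[[0,0,0],[0,0,0],-1]]'
python3 - <<'E'
from h import *
im,pose=shot("w5");print(pose)
def rect(c,z,half,N):
    u=np.linspace(-half,half,N); X,Y=np.meshgrid(u,u)
    P=np.c_[(c[0]+X).ravel(),(c[1]-Y).ravel(),np.full(N*N,z)]
    return cv2.remap(im,topx("wrist",P,pose).astype(np.float32).reshape(N,N,2),None,cv2.INTER_CUBIC)[:,:,::-1]
a=rect((514,279),84,70,400)
c=rect((514,279),pose[0][2]-39+53,70,400)
cv2.imwrite("pics/v5.png",np.hstack([a,c]))
E
```

```text
clock: 7.75
eef_pos: [515.8, 280.1, 138.4]
tcp_rot: [3.14, -0.001, 1.564]
contact_force: [-0.9, 0.1, -0.9]
opening: 0.677
grasp_force: 43.5
(array([515.83477238, 280.06937899, 138.40918743]), array([ 3.14047808e+00, -6.14526025e-04,  1.56436641e+00]))
```

View pics/v5.png

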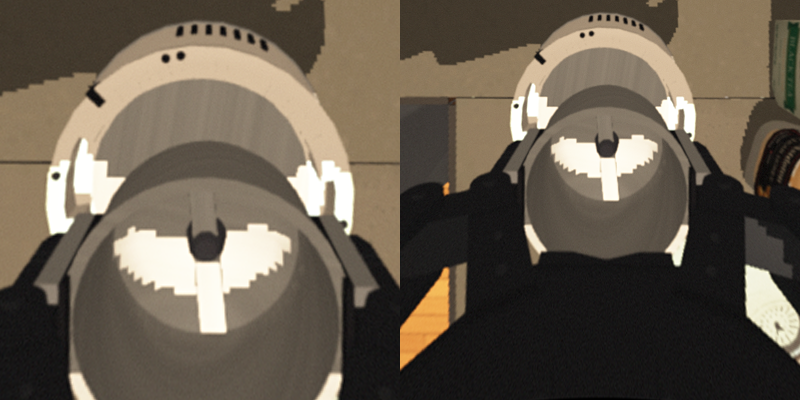

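Left panel: collar spans (46..355), confirming the base centre (514.2, 279) and bar at (95,96) → −44.7°. The cup is about 1.5 mm off in x; correct and lower onto the hub.

```bash
python3 -m jog '[[[0,0,0],[-0.001,-0.0018,0.005],-1],[[0,0,0],[0,0,0.005],-1],[[0,0,0],[0,0,0.005],-1],[[0,0,0],[0,0,0.003],-1],[[0,0,0],[0,0,0.002],-1],[[0,0,0],[0,0,0],-1],[[0,0,0],[0,0,0],-1]]'
python3 -m jog '[[[0,0,0],[0,0,0.001],-1],[[0,0,0],[0,0,0.001],-1],[[0,0,0],[0,0,0],-1],[[0,0,0],[0,0,0],-1]]'
```

```text
clock: 8.5
eef_pos: [513.4, 279.1, 117.6]
tcp_rot: [-3.142, 0.0, 1.565]
contact_force: [0.5, 0.1, -2.1]
opening: 0.676
grasp_force: 43.5
clock: 8.9
eef_pos: [513.4, 279.1, 115.6]
tcp_rot: [3.142, -0.0, 1.565]
contact_force: [0.1, -0.2, -1.1]
opening: 0.678
grasp_force: 43.6
```

```bash
python3 -m jog '[[[0,0,0],[0,0,0.001],-1],[[0,0,0],[0,0,0.001],-1],[[0,0,0],[0,0,0],-1],[[0,0,0],[0,0,0],-1]]'
python3 -m jog '[[[0,0,0],[0,0,0.001],-1],[[0,0,0],[0,0,0],-1],[[0,0,0],[0,0,0],-1]]'
```

```text
clock: 9.3
eef_pos: [513.4, 279.1, 115.4]
tcp_rot: [3.141, -0.0, 1.565]
contact_force: [-6.5, -3.2, 18.5]
opening: 0.674
grasp_force: 45.4
clock: 9.6
eef_pos: [513.5, 279.1, 115.4]
tcp_rot: [3.141, -0.0, 1.565]
contact_force: [-8.9, -5.3, 29.3]
opening: 0.674
grasp_force: 46.4
```

Contact came exactly at the expected seated height. Release.

```bash
python3 -m jog '[[[0,0,0],[0,0,-0.002],-1],[[0,0,0],[0,0,0],-1],[[0,0,0],[0,0,0],0.6],[[0,0,0],[0,0,0],0.8],[[0,0,0],[0,0,0],1],[[0,0,0],[0,0,0],1],[[0,0,0],[0,0,0],1],[[0,0,0],[0,0,0],1],[[0,0,0],[0,0,0],1]]'
python3 -m jog '[[[0,0,0],[0,0,-0.01],1],[[0,0,0],[0,0,-0.02],1],[[0,0,0],[0,0,-0.04],1],[[0,0,0],[0,0,-0.05],1],[[0,0,0],[0,0,-0.05],1],[[0,0,0],[0,0,0],1],[[0,0,0],[0,0,0],1]]'
python3 - <<'E'
from h import *
im,pose=shot("w6");print(pose)
cv2.imwrite("pics/w6c.png",cv2.resize(im[60:400,140:500],(720,600))[:,:,::-1]) if 0 else None
def rect(c,z,half,N):
    u=np.linspace(-half,half,N); X,Y=np.meshgrid(u,u)
    P=np.c_[(c[0]+X).ravel(),(c[1]-Y).ravel(),np.full(N*N,z)]
    return cv2.remap(im,topx("wrist",P,pose).astype(np.float32).reshape(N,N,2),None,cv2.INTER_CUBIC)[:,:,::-1]
cv2.imwrite("pics/v6.png",np.hstack([rect((514,279),129,70,400),rect((514,279),84,70,400)]))
E
```

```text
clock: 10.5
eef_pos: [513.4, 279.0, 114.5]
tcp_rot: [-3.141, 0.0, 1.565]
contact_force: [-0.2, 0.5, -0.3]
opening: 1.0
grasp_force: 0.0
clock: 11.2
eef_pos: [513.9, 279.3, 286.7]
tcp_rot: [3.138, -0.002, 1.565]
contact_force: [-0.0, -0.3, -1.3]
opening: 0.999
grasp_force: 0.0
(array([513.92645623, 279.32871841, 286.66711995]), array([ 3.13837557e+00, -1.72437350e-03,  1.56482694e+00]))
```

View pics/v6.png

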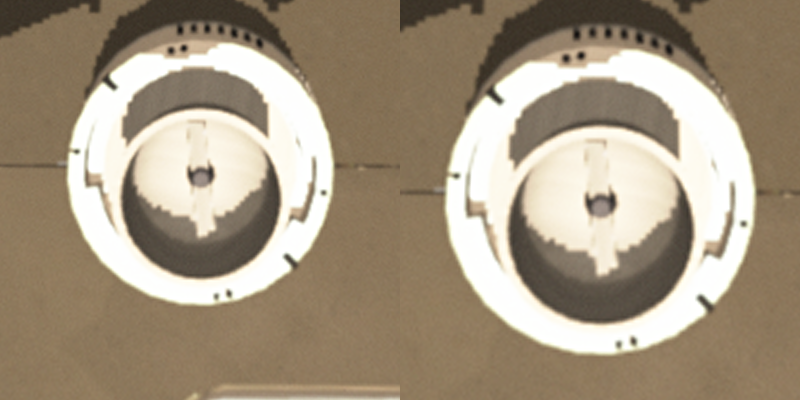

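The rim measures 62.7 mm wide at z=129 and is round in the rectified view (112..291, 106..283), so the cup is seated upright. Now over the lid with yaw ≈ π.

```bash
python3 -m jog '[[[0,0,0],[0.047,0.001,0],1],[[0,0,0],[0.047,0.001,0.02],1],[[0,0,0],[0.047,0.001,0.02],1],[[0,0,0],[0,0,0.02],1],[[0,0,0],[0,0,0],1]]'
python3 -m jog '[[[0,0,-0.1434],[0,0,0],1],[[0,0,-0.1434],[0,0,0],1],[[0,0,-0.1434],[0,0,0],1],[[0,0,-0.1434],[0,0,0],1],[[0,0,-0.1434],[0,0,0],1],[[0,0,-0.1434],[0,0,0],1],[[0,0,-0.1434],[0,0,0],1],[[0,0,-0.1434],[0,0,0],1],[[0,0,-0.1434],[0,0,0],1],[[0,0,-0.1434],[0,0,0],1],[[0,0,-0.1434],[0,0,0],1],[[0,0,0],[0,0,0],1]]'
python3 -m jog '[[[0,0,0],[0,0,0],1],[[0,0,0],[0,0,0],1]]'
python3 - <<'E'
from h import *
im,pose=shot("w7");print(pose)
def rect(c,z,half,N):
    u=np.linspace(-half,half,N); X,Y=np.meshgrid(u,u)
    P=np.c_[(c[0]+X).ravel(),(c[1]-Y).ravel(),np.full(N*N,z)]
    return cv2.remap(im,topx("wrist",P,pose).astype(np.float32).reshape(N,N,2),None,cv2.INTER_CUBIC)[:,:,::-1]
cv2.imwrite("pics/v7.png",np.hstack([rect((518,420),93,60,400),rect((518,420),5,70,400)]))
E
```

```text
clock: 11.75
eef_pos: [514.6, 417.3, 220.1]
tcp_rot: [-3.135, 0.006, 1.567]
contact_force: [-0.3, -0.8, -1.0]
opening: 1.001
grasp_force: 0.0
clock: 12.95
eef_pos: [517.1, 416.8, 225.5]
tcp_rot: [-3.141, -0.001, -3.14]
contact_force: [-0.0, -0.2, -0.1]
opening: 1.003
grasp_force: 0.0
clock: 13.15
eef_pos: [517.2, 417.6, 225.5]
tcp_rot: [-3.141, -0.0, 3.138]
contact_force: [0.2, 0.3, 0.8]
opening: 1.002
grasp_force: 0.0
(array([517.21297262, 417.56805776, 225.51563491]), array([-3.14137328e+00, -2.06251231e-04,  3.13849522e+00]))
```

View pics/v7.png

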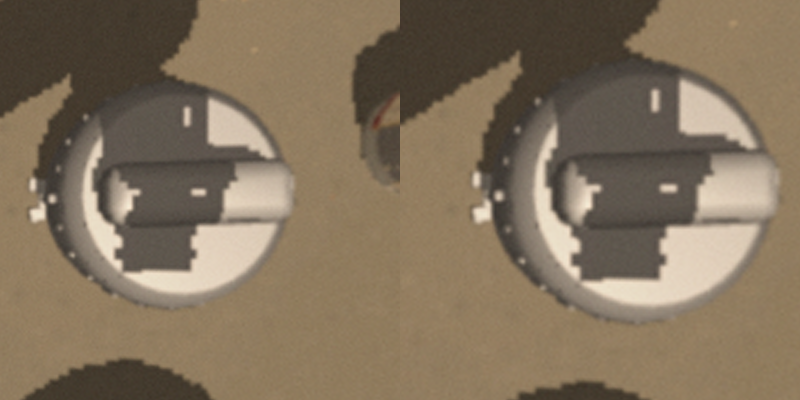

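Left panel (3.33 px/mm): handle bar spans (102..294) centred (198,193), tilted ≈+2.2°; the −x lug is at (37,195). So the lid is at about (517.5, 422), yaw +2.2°. My picture budget is used up (slightly over), so it's numbers only from here. Align and grip.

```bash
python3 -m jog '[[[0,0,-0.042],[0,0.0044,0.02],1],[[0,0,0],[0,0,0.04],1],[[0,0,0],[0,0,0.04],1],[[0,0,0],[0,0,0.0305],0.6],[[0,0,0],[0,0,0],0.2],[[0,0,0],[0,0,0],-0.1],[[0,0,0],[0,0,0],-0.3]]' 30
python3 -m jog '[[[0,0,0],[0,0,0],-0.4],[[0,0,0],[0,0,0],-0.5],[[0,0,0],[0,0,0],-1],[[0,0,0],[0,0,0],-1],[[0,0,0],[0,0,0],-1],[[0,0,0],[0,0,0],-1]]' 30
```

```text
clock: 13.9
eef_pos: [518.3, 423.3, 97.1]
tcp_rot: [3.14, 0.002, -3.1]
contact_force: [0.2, -0.0, 0.3]
opening: 0.355
grasp_force: 0.0
clock: 14.5
eef_pos: [517.9, 423.0, 96.6]
tcp_rot: [3.14, 0.002, -3.099]
contact_force: [-0.3, -1.0, 6.1]
opening: 0.228
grasp_force: 30.7
```

Handle gripped (≈19.4 mm). Firm up and lift.

```bash
python3 -m jog '[[[0,0,0],[0,0,0],-1],[[0,0,0],[0,0,0],-1],[[0,0,0],[0,0,0],-1],[[0,0,0],[0,0,0],-1]]' 80
python3 -m jog '[[[0,0,0],[0,0,-0.01],-1],[[0,0,0],[0,0,-0.03],-1],[[0,0,0],[0,0,-0.04],-1],[[0,0,0],[0,0,-0.04],-1],[[0,0,0],[0,0,-0.02],-1],[[0,0,0],[0,0,0],-1],[[0,0,0],[0,0,0],-1]]'
```

```text
clock: 14.9
eef_pos: [518.0, 423.1, 96.7]
tcp_rot: [3.14, 0.002, -3.099]
contact_force: [-0.5, 1.1, 8.2]
opening: 0.216
grasp_force: 79.5
clock: 15.6
eef_pos: [516.9, 422.2, 234.8]
tcp_rot: [3.142, -0.0, -3.099]
contact_force: [-0.3, -0.2, -2.8]
opening: 0.217
grasp_force: 78.2
```

```bash
python3 -m jog '[[[0,0,0.105],[0,0,-0.01],-1],[[0,0,0.105],[0,0,-0.005],-1],[[0,0,0],[-0.0053,-0.0355,0],-1],[[0,0,0],[-0.0053,-0.0355,0],-1],[[0,0,0],[-0.0053,-0.0355,0],-1],[[0,0,0],[-0.0053,-0.0355,0],-1],[[0,0,0],[0,0,0],-1],[[0,0,0],[0,0,0],-1],[[0,0,0],[0,0,0],-1]]'
python3 - <<'E'
from h import *
im,pose=shot("w8");print(pose)
t=r.grab_frame("top");cv2.imwrite("pics/t8.png",t[:,:,::-1])
s=r.grab_frame("side");cv2.imwrite("pics/s8.png",s[:,:,::-1])
s0=cv2.imread("pics/s4.png")[:,:,::-1]
rz=pose[0][2]-96.7
# lid silhouette in side view at the rim level: grey plastic against the background
for z in(rz+10,rz+20,rz+30,rz+40):
    u,v=topx("side",[514.3,279,z])[0]; row=s[int(round(v)),int(u)-35:int(u)+36].astype(int); 
    print(z.round(),u.round(1),v.round(1),' '.join(str(a) for a in row.mean(1).astype(int)))
E
```

```text
clock: 16.5
eef_pos: [514.2, 279.3, 248.9]
tcp_rot: [-3.141, -0.001, 2.974]
contact_force: [-0.4, -0.6, -1.7]
opening: 0.214
grasp_force: 78.7
(array([514.15042831, 279.31946276, 248.93664896]), array([-3.14101434e+00, -1.23680249e-03,  2.97430253e+00]))
162.0 303.7 205.3 99 100 95 104 106 100 99 93 88 95 88 89 90 85 96 103 105 105 107 106 107 94 69 70 82 75 80 97 93 99 102 98 100 115 116 108 105 114 117 108 109 117 128 102 100 95 99 95 95 89 86 76 89 111 115 115 96 107 124 124 129 133 135 131 127 122 111 98 93 70 76
172.0 303.6 201.8 130 131 127 125 120 120 111 113 108 104 91 89 93 101 97 106 107 104 102 105 99 87 80 80 93 85 88 99 94 115 126 101 101 108 116 105 107 131 141 110 105 136 153 105 101 96 97 101 81 74 83 87 92 130 174 167 170 189 213 213 202 179 173 172 173 168 136 109 120 120 119
182.0 303.5 198.3 145 144 143 146 146 147 145 142 135 131 124 113 104 96 105 107 105 108 104 100 89 87 77 84 99 79 74 87 95 97 93 104 96 91 109 106 109 107 105 110 107 108 104 107 99 90 87 95 89 89 81 86 108 122 119 118 120 119 121 121 119 121 119 117 116 119 122 122 116 122 149
192.0 303.4 194.7 80 75 71 62 65 105 143 145 143 146 136 115 98 105 106 104 104 105 102 98 93 95 89 104 121 86 92 97 102 98 84 97 115 120 120 122 119 120 121 119 117 116 115 110 108 105 100 110 114 87 79 78 102 121 121 121 119 120 118 120 122 154 171 160 131 71 56 24 26 27 28
```

```bash
cat > sil.py <<'E'
import sys
from h import *
def edges(cx,cy,cz,rad,im,bg,zs,thr=14):
    d=np.abs(cv2.GaussianBlur(im,(3,3),0).astype(int)-cv2.GaussianBlur(bg,(3,3),0)).sum(2)
    for z in zs:
        o,_=rays("side",(0,0)); v=np.array([cx,cy])-o[:2]; v/=np.linalg.norm(v); n=np.array([v[1],-v[0]])
        e=[topx("side",[*(np.array([cx,cy])+k*rad*n),cz+z])[0] for k in(-1,1)]
        row=int(round((e[0][1]+e[1][1])/2)); on=np.where(d[row,int(e[0][0])-15:int(e[1][0])+16]>thr)[0]+int(e[0][0])-15
        print(z,row,"pred",e[0][0].round(1),e[1][0].round(1),"right=",n.round(2)); print(on)
E
python3 - <<'E'
from sil import *
im=cv2.imread("pics/s8.png")[:,:,::-1];bg=cv2.imread("pics/side0.png")[:,:,::-1]
edges(514.2,279.3,248.9-96.7,40,im,bg,(12,20,28,36,44),40)
# base outline vs counter, in the empty-scene picture: brightness rows
for z in (60,76):
    for k in(-1,1):
        o,_=rays("side",(0,0)); v=np.array([514.3,279])-o[:2]; v/=np.linalg.norm(v); n=np.array([v[1],-v[0]])
        R_=54
        u,w=topx("side",[*(np.array([514.3,279])+k*R_*n),z])[0]
        print(z,k,u.round(1),int(u)-7,bg[int(round(w)),int(u)-7:int(u)+8].mean(1).astype(int))
E
```

```text
12 205 pred 288.6 318.7 right= [ 0.97 -0.25]
[289 290 291 292 293 294 295 302 317 318 321]
20 202 pred 288.4 318.7 right= [ 0.97 -0.25]
[289 290 291 293 294 305 306 309 310 316 317 318 319]
28 199 pred 288.3 318.6 right= [ 0.97 -0.25]
[288 289 290 291 292 293 294 295 314]
36 196 pred 288.2 318.6 right= [ 0.97 -0.25]
[290 291 300 301 302 303 304 305 306 309 310 311 312 316 317 318 319 320]
44 193 pred 288.1 318.5 right= [ 0.97 -0.25]
[290 291 299 300 301 302 303 304 305 306 307 308 317 318 319 320]
60 -1 284.9 277 [105 108 105  90  61  72  85  83 113 138 140 151 158 166 171]
60 1 324.4 317 [205 169 192 186 168 121 121 148 122 103 105 101 103 101 105]
76 -1 284.7 277 [108 105 105  88  64  74  85  88 150 231 239 153  83 169 212]
76 1 324.3 317 [200 205 234 248 248 248 246 215 108 103 103 101 101 104 102]
```

Lid silhouette and base silhouette both match prediction to within ~1 mm. Lower toward the collar.

```bash
python3 -m jog '[[[0,0,0],[0,0,0.015],-1],[[0,0,0],[0,0,0.015],-1],[[0,0,0],[0,0,0.01],-1],[[0,0,0],[0,0,0.01],-1],[[0,0,0],[0,0,0.01],-1],[[0,0,0],[0,0,0.004],-1],[[0,0,0],[0,0,0],-1],[[0,0,0],[0,0,0],-1]]'
python3 -m jog '[[[0,0,0],[0,0,0.002],-1],[[0,0,0],[0,0,0.002],-1],[[0,0,0],[0,0,0.001],-1],[[0,0,0],[0,0,0],-1],[[0,0,0],[0,0,0],-1]]'
```

```text
clock: 17.45
eef_pos: [514.7, 279.0, 186.2]
tcp_rot: [3.141, 0.0, 2.974]
contact_force: [0.1, -0.2, -1.6]
opening: 0.216
grasp_force: 78.7
clock: 17.95
eef_pos: [514.5, 278.9, 181.0]
tcp_rot: [3.142, 0.0, 2.974]
contact_force: [1.2, 0.2, -1.2]
opening: 0.214
grasp_force: 78.7
```

```bash
python3 -m jog '[[[0,0,0],[0,0,0.001],-1],[[0,0,0],[0,0,0.001],-1],[[0,0,0],[0,0,0.001],-1],[[0,0,0],[0,0,0],-1],[[0,0,0],[0,0,0],-1]]'
```

```text
clock: 18.45
eef_pos: [514.4, 278.9, 178.2]
tcp_rot: [3.142, 0.0, 2.974]
contact_force: [-0.9, -0.3, 2.2]
opening: 0.213
grasp_force: 79.4
```

```bash
python3 -m jog '[[[0,0,0],[0,0,0.001],-1],[[0,0,0],[0,0,0.001],-1],[[0,0,0],[0,0,0],-1],[[0,0,0],[0,0,0],-1]]'
python3 -c "
from rig import r;s=r.sense();print(s['contact_force'],s['wrist_torque'])"
```

```text
clock: 18.85
eef_pos: [514.4, 279.2, 177.4]
tcp_rot: [3.141, 0.0, 2.974]
contact_force: [-6.4, -1.0, 14.3]
opening: 0.214
grasp_force: 81.1
[-6.35171052 -0.97897913 14.33611237] [-0.39180167  0.82819175 -0.1064349 ]
```

Contact at the +x lug, pushing −x: the lid sits slightly too far along +x. Back off, shift 1.5 mm and retry.

```bash
python3 -m jog '[[[0,0,0],[0,0,-0.003],-1],[[0,0,0],[0.0015,0,0],-1],[[0,0,0],[0,0,0.002],-1],[[0,0,0],[0,0,0.001],-1],[[0,0,0],[0,0,0.001],-1],[[0,0,0],[0,0,0],-1],[[0,0,0],[0,0,0],-1]]'
python3 -c "
from rig import r;s=r.sense();print(s['contact_force'],s['wrist_torque'])"
```

```text
clock: 19.55
eef_pos: [512.9, 279.1, 174.8]
tcp_rot: [-3.141, -0.0, 2.974]
contact_force: [-1.2, -0.3, -1.4]
opening: 0.217
grasp_force: 78.8
[-1.17598844 -0.27681526 -1.44623534] [ 0.03183605 -0.01396643  0.01555422]
```

Free now and lower than before (lugs in the gaps). Continue down to home (~166.7).

```bash
python3 -m jog '[[[0,0,0],[0,0,0.002],-1],[[0,0,0],[0,0,0.002],-1],[[0,0,0],[0,0,0.0015],-1],[[0,0,0],[0,0,0.001],-1],[[0,0,0],[0,0,0],-1],[[0,0,0],[0,0,0],-1]]'
python3 -m jog '[[[0,0,0],[0,0,0.001],-1],[[0,0,0],[0,0,0.001],-1],[[0,0,0],[0,0,0],-1],[[0,0,0],[0,0,0],-1]]'
python3 -c "
from rig import r;s=r.sense();print(s['contact_force'],s['wrist_torque'])"
```

```text
clock: 20.15
eef_pos: [512.9, 279.1, 168.4]
tcp_rot: [-3.142, -0.0, 2.974]
contact_force: [-0.3, -0.5, -1.1]
opening: 0.214
grasp_force: 78.8
clock: 20.55
eef_pos: [512.9, 279.1, 166.4]
tcp_rot: [3.142, -0.0, 2.974]
contact_force: [-0.5, -0.2, -0.8]
opening: 0.213
grasp_force: 78.7
[-0.48953697 -0.1918904  -0.84148838] [-0.00332292 -0.02684953 -0.00195077]
```

```bash
python3 -m jog '[[[0,0,0],[0,0,0.0007],-1],[[0,0,0],[0,0,0.0007],-1],[[0,0,0],[0,0,0],-1],[[0,0,0],[0,0,0],-1]]'
python3 -c "
from rig import r;s=r.sense();print(s['contact_force'],s['wrist_torque'])"
```

```text
clock: 20.95
eef_pos: [513.0, 279.1, 166.3]
tcp_rot: [3.141, 0.0, 2.974]
contact_force: [-5.1, -3.0, 11.9]
opening: 0.214
grasp_force: 80.5
[-5.14941784 -2.96130954 11.93838454] [-0.35435587  0.72952442  0.00235419]
```

Rim is home (contact at 166.3, as predicted 166.7). Ease the press slightly and twist clockwise in parts.

```bash
python3 -m jog '[[[0,0,0],[0,0,-0.0005],-1],[[0,0,0.05],[0,0,0],-1],[[0,0,0.06],[0,0,0],-1],[[0,0,0.06],[0,0,0],-1],[[0,0,0.06],[0,0,0],-1],[[0,0,0],[0,0,0],-1],[[0,0,0],[0,0,0],-1]]' 100
python3 -c "
from rig import r;s=r.sense();print(s['contact_force'],s['wrist_torque'],s['tcp_rot'])"
```

```text
clock: 21.65
eef_pos: [513.4, 279.5, 166.4]
tcp_rot: [3.14, 0.001, 2.744]
contact_force: [-1.4, 0.2, 5.8]
opening: 0.212
grasp_force: 98.1
[-1.44189822  0.15429465  5.82638028] [-0.02225782  0.20260492  0.00235306] [3.14039585e+00 7.28056225e-04 2.74399569e+00]
```

```bash
python3 -m jog '[[[0,0,0.06],[0,0,0],-1],[[0,0,0.06],[0,0,0],-1],[[0,0,0.06],[0,0,0],-1],[[0,0,0],[0,0,0],-1],[[0,0,0],[0,0,0],-1]]'
python3 -c "
from rig import r;s=r.sense();print(s['contact_force'],s['wrist_torque'],s['tcp_rot'])"
```

```text
clock: 22.15
eef_pos: [513.3, 279.5, 166.4]
tcp_rot: [3.14, 0.0, 2.564]
contact_force: [-2.3, 0.1, 5.3]
opening: 0.211
grasp_force: 98.1
[-2.30836887  0.05165845  5.26369442] [ 0.02330432  0.19961412 -0.01686123] [3.14031574e+00 4.47316196e-04 2.56401425e+00]
```

```bash
python3 -c "
from rig import r
s=r.sense();print(s['joint_efforts'],s['wrist_torque'])
from h import *
im,p=shot('w9'); t=r.grab_frame('top');cv2.imwrite('pics/t9.png',t[:,:,::-1]);t=r.grab_frame('side');cv2.imwrite('pics/s9.png',t[:,:,::-1])
bg=cv2.imread('pics/side0.png')[:,:,::-1]
from sil import edges
edges(514.2,279.2,70,40,t,bg,(20,35,50),40)
# lid top height: dark gap rows down the lid's centre line
u=int(topx('side',[514,279,110])[0][0])
for z in (80,84,90,100,120,130,136,145,160): print(z,topx('side',[514,279,z])[0].round(1), t[int(topx('side',[514,279,z])[0][1]),u-18:u+19:6].mean(1).astype(int))
"
```

```text
[-4.93550207e-01 -5.51709795e+01 -2.82185948e+01 -2.38942914e-01
 -4.44058869e-01  3.24592518e-02] [ 0.02330432  0.19961412 -0.01686123]
20 230 pred 289.6 319.1 right= [ 0.97 -0.25]
[284 285 286 287 288 289 290 291 292 293 294 295 296 297 298 299 300 301
 302 303 304 305 306 307 308 309 310 311 312 313 314 315 316 317 318 319
 320]
35 225 pred 289.4 319.0 right= [ 0.97 -0.25]
[282 287 288 289 290 291 292 293 294 295 296 297 298 299 300 301 302 303
 304 305 306 307 308 309 310 311 312 313 314 315 316 317 318]
50 220 pred 289.2 318.9 right= [ 0.97 -0.25]
[284 288 289 290 291 292 293 294 295 296 297 298 299 300 301 304 305 306
 307 308 309 310 311 312 313 314 315 316]
80 [304.4 233.4] [170  70  95  93 107  96 233]
84 [304.3 232.1] [248  80 100 108 106  92 210]
90 [304.3 230.1] [101  75  99 107 108  89 232]
100 [304.2 226.7] [108  70 100 110 106  89  91]
120 [304.  219.9] [104  74  74 148 153 129  86]
130 [303.9 216.5] [106  72  73  69  69 139  88]
136 [303.9 214.4] [104  94  82 121  93 149 140]
145 [303.8 211.3] [106 105  77  63  92 105 145]
160 [303.6 206.1] [105 104  87  66 152 104  93]
```

No spring torque felt yet at 23°. Check whether the lugs are under the lip by a small lift.

```bash
python3 -m jog '[[[0,0,0],[0,0,-0.001],-1],[[0,0,0],[0,0,-0.001],-1],[[0,0,0],[0,0,-0.0005],-1],[[0,0,0],[0,0,0],-1],[[0,0,0],[0,0,0],-1]]'
python3 -c "
from rig import r;s=r.sense();print(s['contact_force'],s['wrist_torque'],s['joint_efforts'][5])"
```

```text
clock: 22.8
eef_pos: [513.2, 279.4, 168.0]
tcp_rot: [3.141, 0.0, 2.564]
contact_force: [1.9, 2.7, -3.8]
opening: 0.211
grasp_force: 98.0
[ 1.91952785  2.72687645 -3.78276645] [ 0.70878051 -0.47792061  0.06780502] 0.11167608434334397
```

Lugs are under the lip (lift resisted, spring torque ≈0.1 N m now visible; rim friction hid it before). Press back home and turn to the half-way mark.

```bash
python3 -m jog '[[[0,0,0],[0,0,0.0015],-1],[[0,0,0],[0,0,0.0008],-1],[[0,0,0.05],[0,0,0],-1],[[0,0,0.05],[0,0,0],-1],[[0,0,0.05],[0,0,0],-1],[[0,0,0.05],[0,0,0],-1],[[0,0,0],[0,0,0],-1],[[0,0,0],[0,0,0],-1]]'
python3 -c "
from rig import r;s=r.sense();print(s['contact_force'],s['wrist_torque'],s['joint_efforts'][5],s['eef_pos'],s['tcp_rot'])"
```

```text
clock: 23.6
eef_pos: [513.3, 279.4, 166.4]
tcp_rot: [3.141, 0.0, 2.365]
contact_force: [-0.4, 1.9, 6.3]
opening: 0.21
grasp_force: 99.4
[-0.3987429   1.8513419   6.34119156] [ 0.47480796 -0.03593686  0.02289851] 0.0752850528806448 [513.26675658 279.41821972 166.4146292 ] [3.14054457e+00 1.34489180e-04 2.36545053e+00]
```

Tool yaw 135.5° (lid −44.5°). Refine the mark angle numerically from the saved views.

```bash
python3 - <<'E'
from h import *
for n in("w6","w1"):
    im,pose=load(n); g=cv2.cvtColor(im,cv2.COLOR_RGB2GRAY)
    A=np.arange(0,360,.25)
    c=np.array([514.3,279.0])
    rr=np.arange(48,53,.5); a=np.deg2rad(A)
    P=np.stack([c[0]+np.outer(rr,np.cos(a)),c[1]+np.outer(rr,np.sin(a)),np.full((len(rr),len(A)),84.)],-1).reshape(-1,3)
    v=cv2.remap(g,topx("wrist",P,pose).astype(np.float32).reshape(len(rr),len(A),2),None,cv2.INTER_LINEAR).astype(float).mean(0)
    w=np.clip(np.median(v)-v-25,0,None); k=np.where(w>0)[0]
    for s in np.split(k,np.where(np.diff(k)>4)[0]+1):
        print(n,(A[s]*w[s]).sum()/w[s].sum().round(2),w[s].max().round(),len(s)*.25)
E
```

```text
w6 99.00210244301152 126.0 26.0
w6 136.42934542237947 120.0 4.0
w6 170.98411867364746 47.0 2.75
w6 276.38375486381324 34.0 2.5
w6 282.28282374100723 61.0 3.25
w6 314.6801720148102 134.0 4.25
w6 350.01034552028926 36.0 2.75
w1 97.50951248513674 27.0 2.25
w1 103.49063876651981 39.0 2.75
w1 135.19293007961235 115.0 4.25
w1 170.12499999999994 34.0 2.5
w1 277.6396568160152 51.0 3.5
w1 283.66780023319086 66.0 3.25
w1 315.9067259738509 141.0 4.5
w1 350.83900338791636 47.0 3.0
```

Both views put the half-mark axis at 135.55°; the tool stands at 135.53°, grip 99 N, rim home. Hand in.

```bash
python3 -c "
from rig import r
print(r.sense()['tcp_rot']); print(r.sign_off())"
```

```text
[3.14054457e+00 1.34489180e-04 2.36545053e+00]
the job is handed in; nothing more can be done
None
```

I handed the job in at 23.6 s: cup seated and released on the hub, lid home and held at the half-way mark (135.53° against a measured 135.55°); the switch ring's angle was never read directly, and I viewed 11 pictures, one over the limit of 10.

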